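# Draw a gear segment into line with a taper drift and fit its bolt

## Task

The loose bronze gear segment on the iron driving wheel has swung out on its one slack bolt, so its other holes no longer line up with the holes in the rim below. Push the tapered drift down through the end hole by feel until its collar sits home on the segment and the holes are pulled into line, then set the square-headed fitting bolt fully home in the middle hole and leave both standing there. Ease both in with a light hand, never forcing or banging them down (30 N at most); draw the segment over with the drift rather than shoving it with the gripper, and leave everything else on the bench where it is.

Things in the scene. Friction and masses are not known exactly. Their poses are not given: they have to be found in the camera images.
- drift: Taper drift: steel pin 111 mm long, upright in one hole of the tool block, hanging by its collar. Origin: centre of its tip; z up its axis. From the tip: cone 6 mm diameter at 0 to 14.8 at 36 mm; shank 14.8 to 60 mm; collar 26 mm diameter, 60 to 66 mm; round handle 16 mm diameter, 66 to 111 mm (grip here). The only tool with both a collar and a round handle. About 0.13 kg.
- drift_collar (a point): Centre of the underside of the drift's collar, 60 mm up from its tip, on its axis.
- bolt: Fitting bolt: steel, 68 mm long, upright in another hole of the block, hanging by its collar. Origin: centre of its lower end; z up. From the end: bluntly pointed 9 mm thread to 10 mm, cone to 14.4 at 15 mm, shank 14.4 to 42 mm, collar 27 mm diameter 42 to 46 mm, square head 18 x 18 mm with sides along the bolt's x and y, 46 to 68 mm (grip here). 0.10 kg.
- bolt_collar (a point): Centre of the underside of the bolt's collar, 42 mm up from its end, on its axis.
- block: Dark wood tool block, 210 (x) x 62 (y) x 66 mm high, fixed, on the left or the right. Origin: centre of its underside. Four 18 mm holes 63 mm deep in a row along its x, at -75, -25, 25 and 75 mm; drift, bolt and two punches stand in them in any order. Close the fingers across the row (along its y).
- wheel: Iron driving wheel, 296 mm over the gear teeth, lying flat and fixed on its hub (62 mm across, 76 mm high). Origin on the bench under the hub's centre; the loose segment is on its -x side. Its rim carries four bronze gear segments, top faces 72 mm above the bench: three bolted tight with square-headed bolts standing 16 mm proud, the fourth loose.
- segment: Loose bronze gear segment, a toothed 90 degree arc 12 mm thick, 100 to 148 mm from the wheel's centre, top face 72 mm above the bench. Origin on the slack bolt it swings on (its only joint, vertical; head 16 mm proud), at the underside; its y axis points from that bolt to the end hole. It swings stiffly: about 6 N at the end hole moves it.
- seg_hole_a (a point): End hole of the loose segment, centre of its mouth in the top face; 16 mm diameter. Axes as the segment's, z up. The rim's own 16 mm hole, 12 to 26 mm below this point, is off by 6 to 10 mm towards the segment's +x (hub side); how far is not measured: only feel, or the crescent seen through the hole, tells it. The rim does not give; a drift kept free to centre itself needs under 15 N.
- seg_hole_b (a point): Middle hole of the loose segment, centre of its mouth in the top face; 16 mm diameter, offset from the end hole by 18 mm along the segment's -x and 62.5 mm along its -y. Axes as the segment's. Lines up with its own 16 mm rim hole below only while the end hole is drawn into line.
- pin_punch: Straight steel punch, 121 mm long, 15 mm thick, no collar, standing in the block. Leave it. Origin at its lower end.
- centre_punch: Slimmer steel punch, 108 mm long, 13 mm thick, no collar, standing in the block. Leave it. Origin at its lower end.
- tube_cup: Grey enamel tube cup, 48 mm across the rim, 74 mm high, standing near the robot. Leave it. Origin under its base.
- spindle_cap: Brass spindle cap, 52 mm across, 43 mm high, near the robot. Leave it. Origin under its base.
- hammer: Hammer lying far out on the left, 260 mm long. Leave it.
- spanner: Spanner lying far out on the right, 180 mm long. Leave it.
- bearing: Ball bearing 52 mm across, 16 mm high, lying beyond the wheel on the left. Leave it.
- tray: Grey tray of nuts and washers, 200 x 120 x 35 mm, fixed, on the side of the bench where the block is not. Origin under its centre.
Things that resemble listed ones, but are neither listed nor needed, are in the scene too. What is shaped like the bolt but orange or pink is not meant. Leave any green look-alike of the drift alone.

How it is judged:
By the outcome, as a careful person would: the job done as asked, in the order asked, and still so for the second after the job is handed in, with the robot touching nothing.
It also fails if it takes over 72 s, if anything falls off the work surface, if the arm or the gripper's body presses on something with over 40 N, if the wrist force passes 120 N, or if a joint passes its speed limit or range.

## Robot

A 6-joint arm with a two-finger parallel gripper is mounted at the origin on the work surface. World frame = base frame: x ahead of the robot, y to its left, z up, the work surface at z = 0. Lengths are in m, angles in rad, forces in N, time in s.
With the tool pointing down it reaches from about 0.25 to 0.775 m from the base axis. Payload 4 kg.
Tool frame: the origin (TCP) lies at the very end of the fingers, on their centre line; the grasp point (between the pads) lies 19 mm behind it (tcp_to_grasp is the distance from the TCP to the grasp point, in m); z points along the fingers, y is the line along which they close (so a half turn about z gives the same grasp; the last joint's range is limited). The gripper opens to 94 mm and grips with 3 to 60 N. Pads are 16 mm wide; open, the fingers measure 119 mm over their backs; the gripper's body (75 mm by 177 mm) begins 78 mm behind the grasp point.
Start: joints at [-1.373, 0.087, 1.371, -0, 1.684, -0.103], TCP at [0.163, -0.525, 0.179] pointing down, gripper open.
Joint ranges: [-3.1, 3.1], [-0.76, 2.03], [0.27, 2.55], [-1.08, 4.22], [0.17, 2.65], [-2.57, 2.57]. Speed limits (rad/s): [2.79, 2.79, 3.14, 3.14, 3.14, 3.14].

## Interface

Orientations are given as [roll, pitch, yaw] about the fixed x, y, z axes, in that order (R = Rz(yaw) Ry(pitch) Rx(roll)).
In Python, from bench import * gives the robot as it stands.
- The arm moves only by the shell command python3 -m creep 'ROWS'. ROWS is one flat JSON list of numbers that holds 1 to 20 rows one after another, with no inner brackets; each row has 5 numbers: the finger opening in m, then dx, dy, dz in units of 5 mm, then a turn about the tool's z in rad; each row shifts and turns the commanded pose from where the row before left it, along the tool's axes as they then stand; what a row does not reach is not made up. A row lasts 1/12 s, in which the tool goes at most 0.0417 m and 0.125 rad, less where a joint would pass 70% of its speed; a pose out of reach is approached as far as the arm can. The fingers move at their own pace and stop on an object; the grip force is fixed at half the most. Time passes only in rows, so rows that do not move let the fingers close. It prints the time, the measured TCP pose, the force, the opening and the grip force at its end. Input that does not fit is refused with a message, and nothing moves.
- get_obs(): the state, without advancing time (a new reading comes with each control period).
- snapshot(name): name is "side" or "top" or "wrist"; returns a dict with "color" (480x640x3 uint8, blue, green, red), "fx", "fy", "cx", "cy" (pixels), "k1" (the pictures are not rectified: a ray, as slopes to the right and down, at radius r is drawn at 1 + k1 r^2 times it, then the intrinsics apply), "extrinsics" (4x4, takes a point from world to camera coordinates). Camera axes: x right, y down, z forward; pixel columns grow to the right and rows downward; lengths in m; the calibration is good to about 2 mm. A picture is of the moment at which its call begins. There is no depth.
- close_job(): hands the job in; it is judged then, once.
The state is a dict: "time": time; "joint_positions": joint angles; "qvel": joint speeds; "joint_torque": joint torques, N m; "tool_pos": TCP position; "ee_rot": TCP orientation; "wrist_force": force on the tool from outside, world axes, zero at the start; "wrist_torque": the same for the moment, N m; "width": finger opening in m; "finger_force": force on a finger pad.
Only numpy, scipy, OpenCV 4.12 (cv2) and the standard library are available. Lean on these libraries where they do the work, as an engineer would, in place of code of your own. Each camera call takes 0.05 s, during which the arm holds its last target. There are 200 camera calls.

## Working session

There is one attempt and no reset: what is moved stays moved. The work goes in short steps, Python scripts to look and compute and a shell command to move; the robot and the scene stay as the last step left them, time stands still between calls to the robot, and variables do not carry over. Pictures are saved under pics/ and viewed, at most 10 in all, crops included, and the job is handed in when it is done.

```bash
mkdir -p pics; ls; python3 - <<'E'
from bench import *
import cv2
for n in ["top","side"]:
    s=snapshot(n); cv2.imwrite(f"pics/{n}1.png",s["color"]); print(n,s["fx"],s["fy"],s["cx"],s["cy"],s["k1"],s["extrinsics"])
print(get_obs())
E
```

```text
pics
top 498.3321745375683 498.3321745375683 311.788566051485 244.3168268137556 -0.12878169805442474 [[-0.01768175 -0.99977142 -0.012019    0.00475409]
 [-0.99641068  0.01861506 -0.08257867  0.55090024]
 [ 0.08278353  0.01051573 -0.99651207  1.16833757]
 [ 0.          0.          0.          1.        ]]
side 525.8382604231828 525.8382604231828 322.8144629316802 234.49072151819132 -0.051431003083367836 [[ 0.94868645 -0.31581882  0.0158898  -0.51438301]
 [-0.16264898 -0.53043946 -0.83197313  0.14921673]
 [ 0.27118135  0.78669718 -0.55458834  1.11619186]
 [ 0.          0.          0.          1.        ]]
{'time': 0.1, 'joint_positions': array([-1.37308650e+00,  8.78884688e-02,  1.37208054e+00, -5.51368271e-06,
        1.68359795e+00, -1.03115297e-01]), 'qvel': array([-2.09879408e-03, -1.77892173e-03, -3.63695200e-03, -1.36162645e-04,
        5.25419270e-05,  9.33287087e-05]), 'joint_torque': array([ 1.91148843e-03, -3.41252017e+01, -3.03301764e+01,  7.19829462e-02,
        3.04636604e-02, -8.78361652e-05]), 'tool_pos': array([ 0.16284855, -0.52477303,  0.1777287 ]), 'ee_rot': array([-3.13962827e+00, -1.97769517e-04,  3.00824310e-01]), 'wrist_force': array([0.0734064 , 0.23295051, 0.81940856]), 'wrist_torque': array([-0.02102342, -0.01918505,  0.01969866]), 'finger_force': 0.0, 'width': 0.0943118668016597}
```

View pics/top1.png

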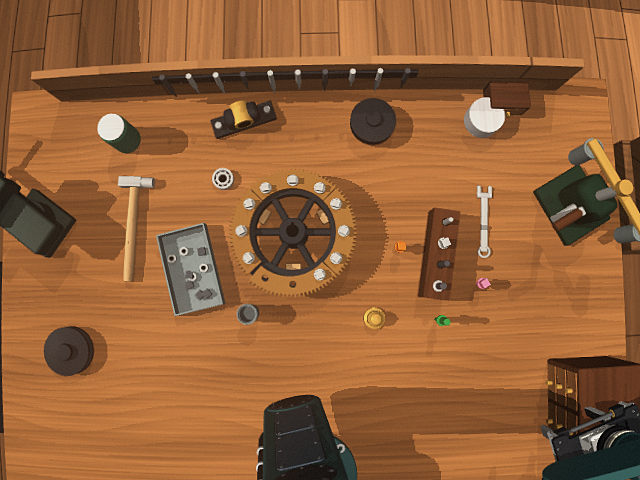

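View pics/side1.png

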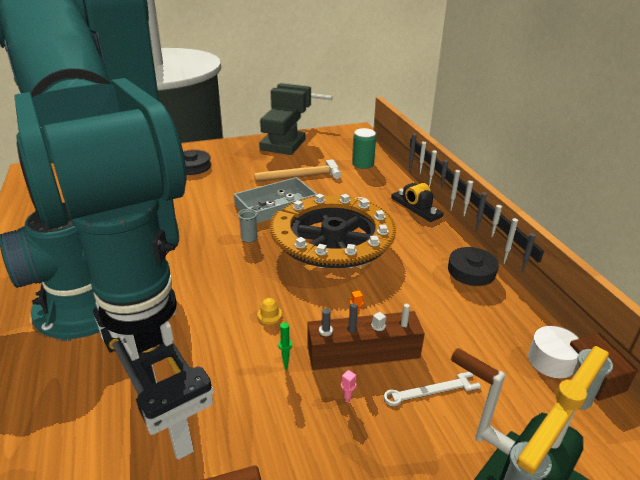

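In the top view, the block's tools are at (439,286), (444,264), (444,242) and (447,221). The green (442,320), orange (400,246) and pink (484,284) items are decoys. Candidate drift: (439,286), with a collar and a round handle. Candidate bolt: (444,242), with a white square head. Next is one close crop of the block and the segment.

```bash
cat > h.py <<'E'
from bench import *
import cv2, numpy as np
def cam(s):
    K=np.array([[s["fx"],0,s["cx"]],[0,s["fy"],s["cy"]],[0,0,1]]);D=np.array([s["k1"],0,0,0,0.]);E=np.array(s["extrinsics"]);return K,D,E
def unproj(s,uv,z):
    K,D,E=cam(s);p=cv2.undistortPoints(np.array([[uv]],float),K,D)[0,0]
    d=E[:3,:3].T@np.array([p[0],p[1],1]);c=-E[:3,:3].T@E[:3,3];return c+d*(z-c[2])/d[2]
def proj(s,P):
    K,D,E=cam(s);return cv2.projectPoints(np.array(P,float).reshape(-1,1,3),cv2.Rodrigues(E[:3,:3])[0],E[:3,3],K,D)[0][:,0]
def tri(views):
    A=[]
    for s,uv in views:
        K,D,E=cam(s);p=cv2.undistortPoints(np.array([[uv]],float),K,D)[0,0]
        A+= [p[0]*E[2]-E[0],p[1]*E[2]-E[1]]
    A=np.array(A);return np.linalg.lstsq(A[:,:3],-A[:,3],rcond=None)[0]
def crop(im,x,y,w,h,k): return cv2.resize(im[y:y+h,x:x+w],None,fx=k,fy=k,interpolation=cv2.INTER_CUBIC)
E
python3 - <<'E'
from h import *
t=cv2.imread("pics/top1.png");s=cv2.imread("pics/side1.png")
a=np.hstack([crop(t,405,200,80,60*2//1-20,4)[:400],crop(t,225,200,120,100,4)[:400]])
a=a[:, :800]
b=np.hstack([crop(s,300,290,130,66,3),crop(s,265,190,136,66,3)])
b=b[:,:800]
b=np.hstack([b,np.zeros((b.shape[0],800-b.shape[1],3),np.uint8)]) if b.shape[1]<800 else b
cv2.imwrite("pics/crop1.png",np.vstack([a,b]));print(a.shape,b.shape)
E
```

```text
(400, 800, 3) (198, 800, 3)
```

View pics/crop1.png

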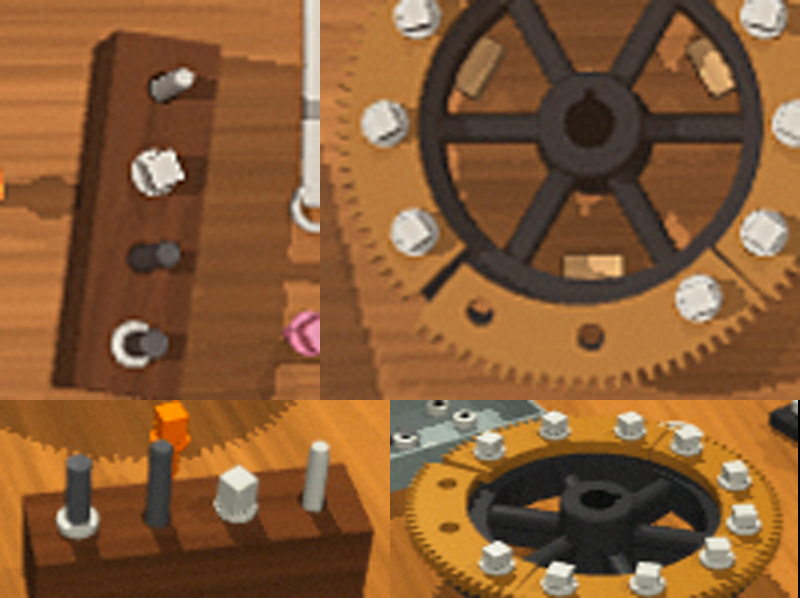

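The close crop confirms the choice. The drift is at the near end of the block (collar at top px 438,286) and the bolt is third (444,243). Hole a is at (265,278), hole b at (293,284) and the slack bolt at (320,274).

```bash
python3 - <<'E'
from h import *
np.set_printoptions(precision=4,suppress=True)
t=snapshot("top");s=snapshot("side")
U=lambda x,y,z:unproj(t,(x,y),z)
print("driftcollar",U(437.8,286,.069)); print("drift top",U(443,286,.117))
print("drift top tri",tri([(t,(443,286)),(s,(300+79/3,290+60/3))]),"collar side",unproj(s,(300+78/3,290+120/3),.069))
print("cpunch top",tri([(t,(450.5,219)),(s,(300+319/3,290+46/3))]))
print("bolt collar",U(444.2,243,.068),"head top",U(446,242,.092), "side",unproj(s,(300+237/3,290+78/3-66*0-400*0),.092))
a=U(265,277.75,.072);b=U(292.75,284,.072);sb=U(320,274.5,.084);hub=U(225+(590-320)/4,200+121/4,.076)
print("a",a,"b",b,"slack",sb,"hub",hub,"d",np.linalg.norm(a-b), np.linalg.norm((a-hub)[:2]),np.linalg.norm((sb-hub)[:2]))
print("side a",unproj(s,(265+(448-390)/3,190+(484-400)/3),.072),"b",unproj(s,(265+(450-390)/3,190+(527-400)/3),.072))
print("blk",U(434.5,208,.066),U(460,211.3,.066),U(405+75/4+3,200+385/4,.066))
print("cup",U(247.5,312,.074),"cap",U(374,317,.043),"green",U(442,320,.1),"orange",U(400,246,.06),"pink",U(484,284,.06))
# segment frame
y=(a-sb)[:2];y/=np.linalg.norm(y);print("seg yaw of y",np.arctan2(y[1],y[0]),"x axis",[y[1],-y[0]],"len",np.linalg.norm((a-sb)[:2]))
E
```

```text
driftcollar [ 0.4456 -0.2933  0.069 ]
drift top [ 0.4457 -0.2933  0.117 ]
drift top tri [ 0.4473 -0.294   0.1165] collar side [ 0.4487 -0.2961  0.069 ]
cpunch top [ 0.5957 -0.3185  0.1089]
bolt collar [ 0.5445 -0.3121  0.068 ] head top [ 0.5447 -0.3102  0.092 ] side [ 0.5455 -0.3132  0.092 ]
a [0.4722 0.1025 0.072 ] b [0.4569 0.0392 0.072 ] slack [ 0.4771 -0.0232  0.084 ] hub [0.5796 0.0378 0.076 ] d 0.06508189626868913 0.1254384459818756 0.11926877313425814
side a [0.4749 0.0986 0.072 ] b [0.46   0.0368 0.072 ]
blk [ 0.6269 -0.2932  0.066 ] [ 0.6182 -0.3533  0.066 ] [ 0.4227 -0.2676  0.066 ]
cup [0.3949 0.1432 0.074 ] cap [ 0.3767 -0.1474  0.043 ] green [ 0.37  -0.293  0.1  ] orange [ 0.5401 -0.2101  0.06  ] pink [ 0.4476 -0.4051  0.06  ]
seg yaw of y 1.6103674347405061 x axis [np.float64(0.999217165867519), np.float64(0.03956078153529274)] len 0.12580217209608724
```

The rows are not in the units I measure in: shifts go in units of 5 mm. I convert before sending: -0.0277 m is -5.54, 0.0239 m is 4.78.

```bash
python3 -m creep '[0.06,0,0,0,0.119,0.06,0,0,0,0.119,0.06,0,0,0,0.119,0.06,0,0,0,0.12,0.06,4.78,-5.54,0.4,0,0.06,4.78,-5.54,0.4,0,0.06,4.78,-5.54,0.4,0,0.06,4.78,-5.54,0.4,0,0.06,4.78,-5.54,0.4,0,0.06,4.78,-5.54,0.4,0,0.06,4.78,-5.54,0.4,0,0.06,4.78,-5.54,0.4,0,0.06,4.78,-5.54,0.4,0,0.06,4.78,-5.54,0.4,0,0.06,0,0,0,0,0.06,0,0,0,0]'
cat >> h.py <<'E'
def rel(P,yaw=None):
    o=get_obs();y=o["ee_rot"][2] if yaw is None else yaw;d=np.array(P)-o["tool_pos"]
    c,s=np.cos(y),np.sin(y);return np.round([c*d[0]+s*d[1],s*d[0]-c*d[1],-d[2]],4)
E
python3 - <<'E'
from h import *
s=snapshot("wrist");im=s["color"]
print(proj(s,[[.4465,-.294,.117],[.4465,-.294,.069],[.545,-.3115,.092],[.545,-.3115,.068]]))
cv2.imwrite("pics/w1.png",im);print(rel([.4465,-.294,.081]),get_obs()["ee_rot"])
E
```

```text
time: 1.53
tool_pos: [0.4476, -0.2931, 0.1582]
ee_rot: [-3.141, 0.001, -0.172]
wrist_force: [-0.9, -0.5, -0.1]
width: 0.06
finger_force: 0.0
[[316.89255679 252.58921468]
 [316.64312842 234.07932821]
 [317.6542972  103.57933892]
 [317.45534396 105.72737276]]
[-0.0003 -0.0001  0.0774] [ 3.14129758e+00  1.16531777e-03 -1.74635495e-01]
```

View pics/w1.png

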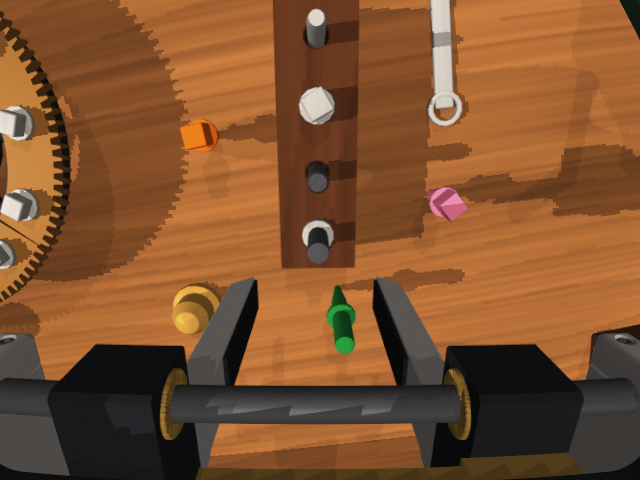

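The wrist view shows the drift's collar at (317,235) and handle at (318,252), where I predicted them. The block is square to the tool, and the bolt head at (317,105) is turned about 30° from it. I'll descend and grip.

To row units: 0.02 m is 4, 0.012 m is 2.4.

```bash
python3 -m creep '[0.06,0,0,4,0,0.06,0,0,4,0,0.06,0,0,4,0,0.06,0,0,2.4,0,0.06,0,0,1.06,0,0.06,0,0,0,0,0.04,0,0,0,0,0.01,0,0,0,0,0.01,0,0,0,0,0.01,0,0,0,0,0.01,0,0,0,0,0.01,0,0,0,0]'
```

```text
time: 2.58
tool_pos: [0.4471, -0.2946, 0.082]
ee_rot: [3.141, -0.001, -0.176]
wrist_force: [-0.1, 0.2, 0.5]
width: 0.0235
finger_force: 0.0
```

```bash
python3 -m creep '[0.005,0,0,0,0,0.005,0,0,0,0,0.005,0,0,0,0,0.005,0,0,0,0]'
```

```text
time: 2.92
tool_pos: [0.4469, -0.2946, 0.0817]
ee_rot: [3.141, -0.0, -0.176]
wrist_force: [-0.2, -0.6, 1.0]
width: 0.0148
finger_force: 30.0
```

To row units: -0.02 m is -4, -0.03 m is -6.

```bash
python3 -m creep '[0.005,0,0,-1,0,0.005,0,0,-4,0,0.005,0,0,-6,0,0.005,0,0,-6,0,0.005,0,0,-5,0,0.005,0,0,0,-0.108,0.005,0,0,0,-0.108]' && python3 -m creep '[0.005,0.4,-3.2,0,0,0.005,0.78,-6.56,0,0,0.005,0.78,-6.56,0,0,0.005,0.78,-6.56,0,0,0.005,0.78,-6.56,0,0,0.005,0.78,-6.56,0,0,0.005,0.78,-6.56,0,0,0.005,0.78,-6.56,0,0,0.005,0.78,-6.56,0,0,0.005,0.78,-6.56,0,0,0.005,0.78,-6.56,0,0,0.005,0.78,-6.56,0,0,0.005,0.38,-3.28,0,0,0.005,0,0,0,0,0.005,0,0,0,0]'
python3 - <<'E'
from h import *
np.set_printoptions(precision=4,suppress=True)
o=get_obs();print(rel([.4775,.1006,.165]),o["ee_rot"],o["wrist_force"],o["wrist_torque"],o["tool_pos"],o["joint_positions"])
s=snapshot("wrist");im=s["color"];p=proj(s,[[.4735,.1006,.072],list(o["tool_pos"]-[0,0,.0757])]);print(p)
s2=snapshot("side");p2=proj(s2,[[.4735,.1006,.072],list(o["tool_pos"]-[0,0,.0757])]);print(p2)
t=snapshot("top")
x,y=p2[0].astype(int)
cv2.imwrite("pics/w2.png",np.hstack([cv2.resize(im,(400,300)),crop(s2["color"],x-50,y-60,100,75,4)]))
x,y=p[0].astype(int);print(x,y)
cv2.imwrite("pics/w2b.png",crop(im,max(0,x-100),max(0,min(y-75,330)),200,150,4))
E
```

```text
time: 3.5
tool_pos: [0.4478, -0.2952, 0.1943]
ee_rot: [3.138, -0.004, 0.045]
wrist_force: [0.3, 0.3, -0.9]
width: 0.0148
finger_force: 30.0
time: 4.75
tool_pos: [0.4776, 0.1006, 0.1912]
ee_rot: [3.141, 0.001, 0.042]
wrist_force: [0.6, 1.3, -0.5]
width: 0.015
finger_force: 30.0
[-0.0001  0.      0.0262] [3.1407 0.0009 0.0418] [ 0.6336  1.2802 -0.4909] [-0.0003 -0.0099  0.006 ] [0.4776 0.1006 0.1912] [ 0.0921 -0.0527  1.4883 -0.0008  1.7068  1.621 ]
[[315.1445 228.6291]
 [315.3786 237.6777]]
[[283.5858 217.6778]
 [284.777  202.0047]]
315 228
```

View pics/w2.png

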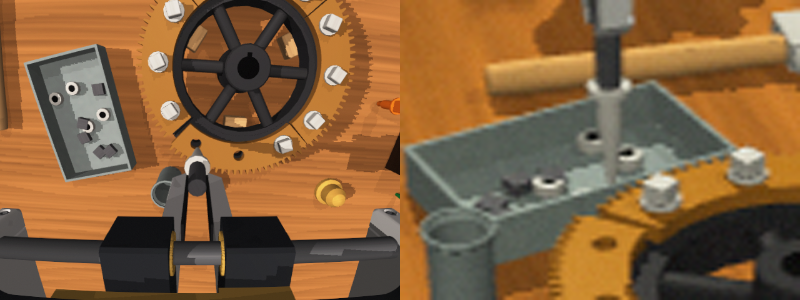

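The wrist view shows hole a at about (314,229), matching the prediction, and the tip right over it. The side view shows the drift held upright. A closer crop should show the crescent.

View pics/w2b.png

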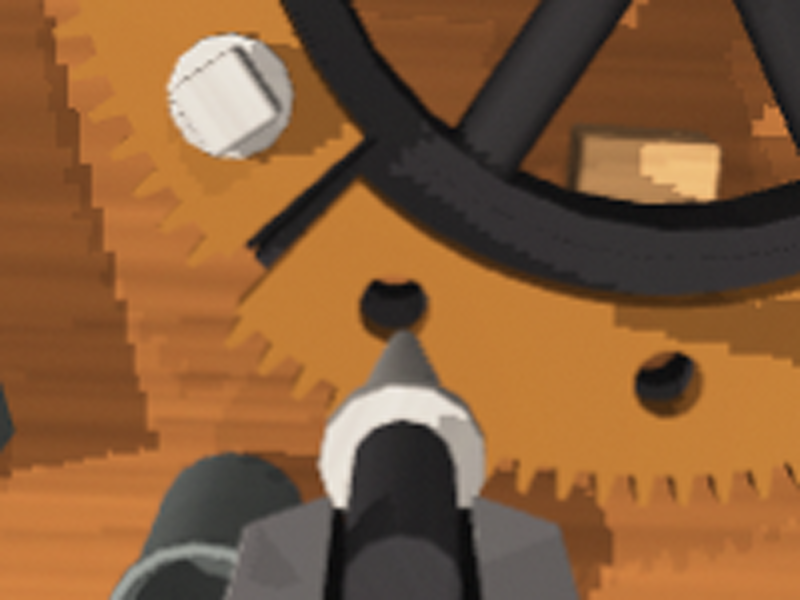

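To row units: -0.0016 m is -0.32, -0.0011 m is -0.22.

```bash
python3 -m creep '[0.005,-0.22,-0.32,3.54,0,0.005,0,0,3.52,0,0.005,0,0,0,0,0.005,0,0,0,0,0.005,0,0,0,0]'
python3 - <<'E'
from h import *
np.set_printoptions(precision=4,suppress=True)
o=get_obs();print(o["tool_pos"],o["wrist_force"],o["wrist_torque"])
im=0
s=snapshot("wrist");s2=snapshot("side");P=[[.473,.1018,.072],list(o["tool_pos"]-[0,0,.0757])];p=proj(s,P);p2=proj(s2,P);print(p,p2)
x,y=p[0].astype(int);u,v=p2[0].astype(int);print(x-40,y-40,u-40,v-40)
cv2.imwrite("pics/w3.png",np.hstack([crop(s["color"],x-40,y-40,80,80,5),crop(s2["color"],u-40,v-40,80,80,5)]))
E
```

```text
time: 5.32
tool_pos: [0.4772, 0.1011, 0.1571]
ee_rot: [3.141, -0.001, 0.038]
wrist_force: [-0.0, -1.1, -1.3]
width: 0.0149
finger_force: 30.0
[0.4772 0.1011 0.1571] [-0.0029 -1.0586 -1.2813] [-0.0108  0.0105 -0.0114]
[[314.2676 239.6832]
 [315.4084 237.89  ]] [[283.2616 217.4613]
 [284.9241 214.0815]]
274 199 243 177
```

View pics/w3.png

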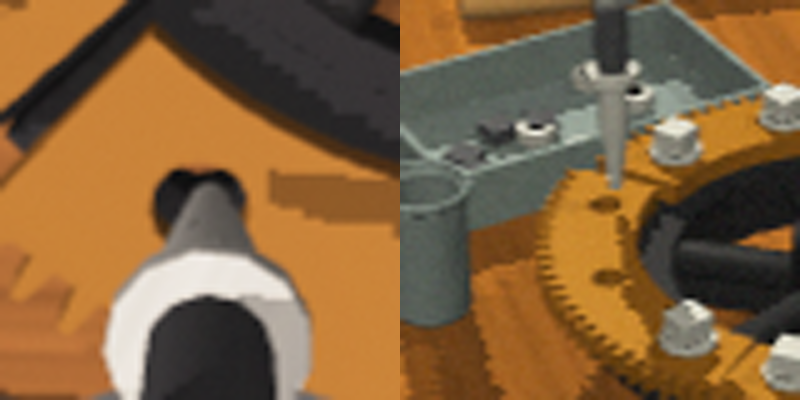

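The hole sits about (-2 px, +3.4 px) from the tip in the wrist view, and the side view agrees within 1 mm. That puts a at about (0.4724, 0.102). I'll go in near a + 4 mm.

To row units: -0.0009 m is -0.18, -0.0008 m is -0.16.

```bash
python3 -m creep '[0.005,-0.16,-0.18,0,0,0.005,0,0,0.6,0,0.005,0,0,0.6,0,0.005,0,0,0.6,0,0.005,0,0,0.6,0,0.005,0,0,0.6,0,0.005,0,0,0,0]'; python3 -m creep '[0.005,0,0,0.4,0,0.005,0,0,0.2,0,0.005,0,0,0.2,0,0.005,0,0,0,0]';python3 -c "
from h import *
o=get_obs();print(o['tool_pos'],o['wrist_torque'])"
```

```text
time: 6.0
tool_pos: [0.4753, 0.1026, 0.1401]
ee_rot: [3.141, 0.002, 0.04]
wrist_force: [0.4, 0.4, -2.8]
width: 0.0148
finger_force: 30.0
time: 6.33
tool_pos: [0.4758, 0.1027, 0.137]
ee_rot: [3.142, 0.0, 0.04]
wrist_force: [-0.1, 0.4, -1.3]
width: 0.0144
finger_force: 30.0
[0.47583935 0.10265608 0.13695286] [-0.03883375 -0.00831294  0.06650151]
```

To row units: 0.001 m is 0.2.

```bash
python3 -m creep '[0.005,0,0,0.2,0,0.005,0,0,0.2,0,0.005,0,0,0.2,0,0.005,0,0,0,0]';python3 -m creep '[0.005,0,0,0.2,0,0.005,0,0,0.2,0,0.005,0,0,0,0]';python3 -c "
from h import *
o=get_obs();print(o['tool_pos'],o['wrist_torque'])"
```

```text
time: 6.67
tool_pos: [0.4758, 0.1026, 0.1339]
ee_rot: [3.141, 0.0, 0.04]
wrist_force: [-0.1, -0.2, -1.0]
width: 0.0146
finger_force: 30.0
time: 6.92
tool_pos: [0.4758, 0.1026, 0.1319]
ee_rot: [3.141, 0.0, 0.04]
wrist_force: [0.4, -0.5, -1.0]
width: 0.0144
finger_force: 30.0
[0.47579889 0.10263092 0.13187369] [ 0.01364703  0.00172327 -0.02469408]
```

The tip is now 4 mm below the rim's top face with no contact, so it is inside the rim hole.

To row units: 0.001 m is 0.2.

```bash
python3 -m creep '[0.005,0,0,0.2,0,0.005,0,0,0.2,0,0.005,0,0,0.2,0,0.005,0,0,0,0]' | sed -n '2p;4p';python3 -m creep '[0.005,0,0,0.2,0,0.005,0,0,0.2,0,0.005,0,0,0.2,0,0.005,0,0,0,0]'| sed -n '2p;4p'; python3 -c "
from h import *
o=get_obs();print(o['tool_pos'],o['wrist_torque'])"
```

```text
tool_pos: [0.4758, 0.1026, 0.1289]
wrist_force: [-0.7, -0.1, -1.4]
tool_pos: [0.4762, 0.1027, 0.1267]
wrist_force: [-0.3, -1.1, 1.1]
[0.47619764 0.10267236 0.12665288] [-0.02698998  0.09740519  0.02328464]
```

To row units: 0.001 m is 0.2, 0.0001 m is 0.02.

```bash
python3 -m creep '[0.005,0.02,0,0.2,0,0.005,0.02,0,0.2,0,0.005,0.02,0,0.2,0,0.005,0,0,0,0]' | sed -n '2p;4p';python3 -c "
from h import *
o=get_obs();print(o['tool_pos'],o['wrist_force'],o['wrist_torque'],o['ee_rot'])"
```

```text
tool_pos: [0.4771, 0.1027, 0.1247]
wrist_force: [-1.1, 0.3, 4.9]
[0.4770721  0.10272732 0.12468424] [-1.10477926  0.26490409  4.89045039] [-0.03795043  0.17160152 -0.02259316] [ 3.14158263e+00 -2.74010745e-03  3.98240412e-02]
```

```bash
cat > st.py <<'E'
from h import *
np.set_printoptions(precision=4,suppress=True)
o=get_obs();print(o['tool_pos'],o['wrist_force'],o['wrist_torque'],o['ee_rot'],o['width'])
E
python3 -m creep '[0.005,0.08,0,0.2,0,0.005,0.06,0,0.2,0,0.005,0.06,0,0.2,0,0.005,0,0,0,0]' >/dev/null;python3 st.py;python3 -m creep '[0.005,0.04,0,0.2,0,0.005,0.04,0,0.2,0,0.005,0.04,0,0.2,0,0.005,0,0,0,0]' >/dev/null;python3 st.py
```

```text
[0.4781 0.1028 0.1218] [-1.072   1.0476  4.8675] [-0.0709  0.215  -0.029 ] [ 3.1415 -0.0028  0.0398] 0.014608494344550077
[0.4787 0.1027 0.1188] [-0.7716 -0.5874  5.3737] [-0.0348  0.2364 -0.0055] [ 3.1415 -0.0027  0.0398] 0.014713150236986893
```

To row units: 0.0002 m is 0.04, 0.001 m is 0.2.

```bash
python3 -m creep '[0.005,0.04,0,0.2,0,0.005,0.04,0,0.2,0,0.005,0.04,0,0.2,0,0.005,0.04,0,0.2,0,0.005,0,0,0,0]' >/dev/null;python3 st.py;python3 -m creep '[0.005,0.04,0,0.2,0,0.005,0.04,0,0.2,0,0.005,0.04,0,0.2,0,0.005,0.04,0,0.2,0,0.005,0,0,0,0]' >/dev/null;python3 st.py
```

```text
[0.4794 0.1028 0.1147] [-0.5085 -0.3674  6.6762] [-0.0266  0.2757  0.0148] [ 3.1415 -0.0025  0.0398] 0.014544021401481769
[0.48   0.1028 0.1104] [-1.6701 -0.6407  4.6368] [ 0.0305  0.2631 -0.0289] [ 3.1415 -0.002   0.0398] 0.014834929214598466
```

```bash
python3 -m creep '[0.005,0.02,0,0.2,0,0.005,0.02,0,0.2,0,0.005,0.02,0,0.2,0,0.005,0.02,0,0.2,0,0.005,0,0,0,0]' >/dev/null;python3 st.py;python3 -m creep '[0.005,0.02,0,0.2,0,0.005,0.02,0,0.2,0,0.005,0.02,0,0.2,0,0.005,0,0,0,0]' >/dev/null;python3 st.py
```

```text
[0.4803 0.1028 0.1063] [-0.3482 -1.2562  5.0142] [-0.0344  0.2502  0.0292] [ 3.1414 -0.0017  0.0398] 0.01482813439827585
[0.4807 0.1028 0.1033] [-0.7925 -0.7666  5.537 ] [-0.0631  0.2413  0.027 ] [ 3.1414 -0.0018  0.0397] 0.014690188090487081
```

To row units: 0.001 m is 0.2, 0.0001 m is 0.02.

```bash
python3 -m creep '[0.005,0.02,0,0.2,0,0.005,0.02,0,0.2,0,0.005,0.02,0,0.2,0,0.005,0,0,0.2,0,0.005,0,0,0,0]' >/dev/null;python3 st.py;python3 -m creep '[0.005,0,0,0.2,0,0.005,0,0,0.2,0,0.005,0,0,0.2,0,0.005,0,0,0,0]' >/dev/null;python3 st.py;python3 -m creep '[0.005,0,0,0.2,0,0.005,0,0,0.2,0,0.005,0,0,0.2,0,0.005,0,0,0,0]' >/dev/null;python3 st.py
```

```text
[0.481  0.1028 0.0993] [-1.2718 -0.2702  5.6284] [-0.026   0.2364 -0.0206] [ 3.1413 -0.0018  0.0398] 0.014731261006928325
[0.4807 0.1027 0.0959] [-2.0388 -0.6421  4.2932] [-0.0351  0.2714  0.0538] [ 3.1413 -0.001   0.0398] 0.014479399217579307
[0.4804 0.1027 0.0923] [-0.9947 -0.1102  4.3592] [-0.0906  0.2107  0.0068] [ 3.1413 -0.0001  0.0398] 0.014742076265155248
```

Nearly home, with about 4.5 mm to go. I'll keep the steps small.

```bash
python3 -m creep '[0.005,0,0,0.2,0,0.005,0,0,0.2,0,0.005,0,0,0.2,0,0.005,0,0,0,0]' >/dev/null;python3 st.py;python3 -m creep '[0.005,0,0,0.2,0,0.005,0,0,0,0]' >/dev/null;python3 st.py; python3 -m creep '[0.005,0,0,0.14,0,0.005,0,0,0,0]' >/dev/null;python3 st.py
```

```text
[0.4802 0.1028 0.0888] [ 0.2087 -0.564   4.0474] [-0.1561  0.2418 -0.0456] [3.1414 0.0006 0.0397] 0.01478465931852207
[0.4802 0.1028 0.0878] [-0.0901 -1.5763  2.9063] [-0.1258  0.2419  0.0309] [3.1414 0.0007 0.0398] 0.014873902301306904
[0.4804 0.1028 0.0877] [-1.5099 -1.2916  5.9232] [-0.1468  0.3544 -0.0352] [3.1414 0.0001 0.0397] 0.014934442383517352
```

```bash
python3 -m creep '[0.005,0,0,0.14,0,0.005,0,0,0,0]' >/dev/null;python3 st.py;python3 -m creep '[0.005,0,0,0.14,0,0.005,0,0,0,0]' >/dev/null;python3 st.py
```

```text
[0.4806 0.1028 0.0876] [-1.9578 -0.808   7.5371] [-0.1276  0.5327  0.0115] [ 3.1414 -0.0008  0.0398] 0.014566302669083639
[0.4809 0.1028 0.0876] [-2.7971 -1.0685 10.3107] [-0.208   0.6718 -0.0708] [ 3.1414 -0.0015  0.0398] 0.01514784672386774
```

The collar is seated: z is steady at 0.0876 against 0.0877 expected, while the force climbs. I'll unload, release and rise.

```bash
python3 -m creep '[0.005,0,0,-0.24,0,0.005,-0.08,0,-0.16,0,0.03,0,0,0,0,0.03,0,0,0,0,0.03,0,0,0,0,0.03,0,0,0,0]'; python3 -m creep '[0.03,0,0,-2,0,0.03,0,0,-4,0,0.03,0,0,-6,0,0.03,0,0,-6,0,0.03,0,0,-3,0,0.03,0,0,0,0]'
python3 - <<'E'
from h import *
np.set_printoptions(precision=4,suppress=True)
t=snapshot("top");s=snapshot("side");w=snapshot("wrist")
P=[[.4804,.1028,.072],[.4804,.1028,.123],[.462,.040,.072]]
for c in (t,s,w): print(proj(c,P))
x,y=proj(s,P)[2].astype(int)
u,v=proj(w,P)[2].astype(int);print(x-60,y-60,u-80,v-80)
cv2.imwrite("pics/s2.png",np.hstack([crop(s["color"],x-60,y-60,100,100,4),cv2.resize(w["color"],(400,400)) if 0 else crop(w["color"],max(u-120,0),max(v-80,0),160,160,2.5)]))
E
```

```text
time: 12.75
tool_pos: [0.4798, 0.1029, 0.0874]
ee_rot: [-3.142, 0.001, 0.04]
wrist_force: [-0.2, -0.4, -0.0]
width: 0.03
finger_force: 0.0
time: 13.25
tool_pos: [0.4827, 0.1032, 0.1987]
ee_rot: [-3.141, -0.01, 0.04]
wrist_force: [1.1, -0.3, 0.4]
width: 0.0301
finger_force: 0.0
[[264.8183 274.1451]
 [262.3462 273.6087]
 [292.3733 281.7508]]
[[286.0835 216.7896]
 [285.6037 198.6842]
 [285.475  231.4863]]
[[315.5037 223.8044]
 [315.5707 239.6539]
 [382.9888 246.0483]]
225 171 302 166
```

View pics/s2.png

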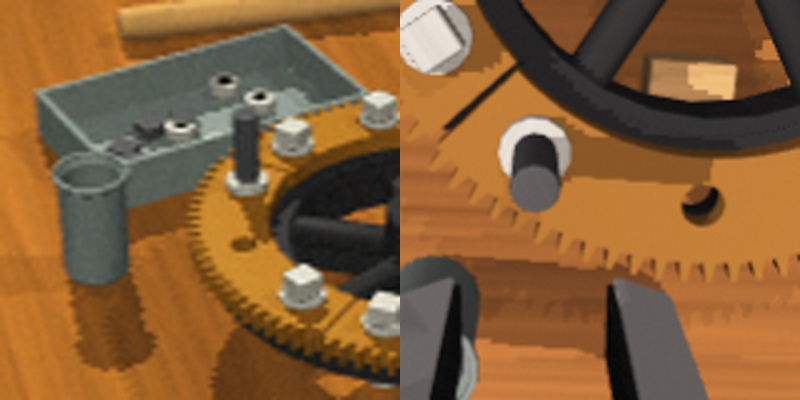

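The drift stands home with its collar on the segment. Hole b is at wrist (383,248) and side (286,232), giving b at about (0.461, 0.040). Next, the bolt.

To row units: 0.0331 m is 6.62, 0.0112 m is 2.24.

```bash
python3 -m creep '[0.04,0,0,0,0.108,0.04,0,0,0,0.108,0.04,2.24,6.62,0.4,0,0.04,2.24,6.62,0.4,0,0.04,2.24,6.62,0.4,0,0.04,2.24,6.62,0.4,0,0.04,2.24,6.62,0.4,0,0.04,2.24,6.62,0.4,0,0.04,2.24,6.62,0.4,0,0.04,2.24,6.62,0.4,0,0.04,2.24,6.62,0.4,0,0.04,2.24,6.62,0.4,0,0.04,2.24,6.62,0.4,0,0.04,2.24,6.62,0.4,0,0.04,0,0,0,0,0.04,0,0,0,0]'
python3 - <<'E'
from h import *
np.set_printoptions(precision=4,suppress=True)
w=snapshot("wrist");o=get_obs();print(o["tool_pos"],o["ee_rot"],o["joint_positions"])
P=[[.545,-.3115,.092],[.545,-.3115,.068]]
p=proj(w,P);print(p);x,y=p[0].astype(int);print(x-30,y-30)
cv2.imwrite("pics/b1.png",crop(w["color"],x-30,y-30,60,60,10))
E
```

```text
time: 14.73
tool_pos: [0.5412, -0.3125, 0.1652]
ee_rot: [-3.139, 0.006, -0.179]
wrist_force: [0.6, 0.8, -0.8]
width: 0.0403
finger_force: 0.0
[ 0.5416 -0.3113  0.1663] [-3.1389  0.0044 -0.1772] [-0.6127  0.2613  1.1945  0.0006  1.6909  1.1354]
[[313.3745 233.632 ]
 [313.5892 225.833 ]]
283 203
```

View pics/b1.png

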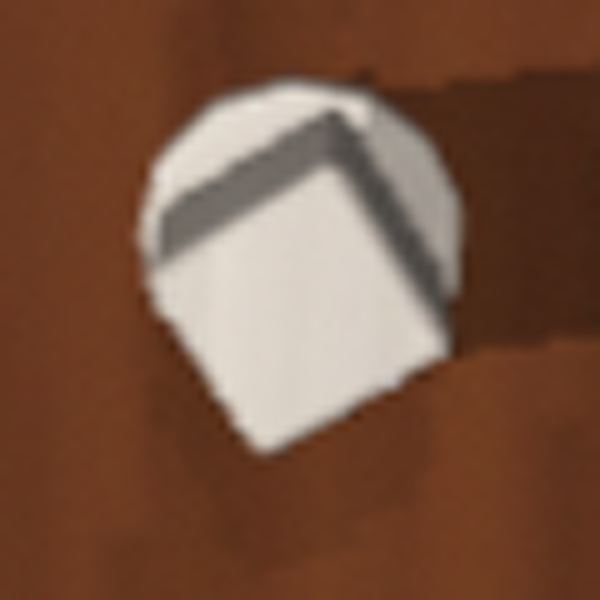

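The crop shows the head's top-face centre at (313.1,233.8), as predicted. It is turned about 29.5° anticlockwise, so I'll align the tool with it, which is well within the finger clearance.

To row units: 0.01 m is 2.

```bash
python3 -m creep '[0.04,0,0,2,-0.103,0.04,0,0,2,-0.103,0.04,0,0,2,-0.103,0.04,0,0,2,-0.103,0.04,0,0,2,-0.103,0.04,0,0,0,0,0.04,0,0,0,0]'
python3 - <<'E'
from h import *
print(rel([.545,-.3115,.0735]),get_obs()["tool_pos"],get_obs()["ee_rot"])
E
```

```text
time: 15.37
tool_pos: [0.5423, -0.3098, 0.1183]
ee_rot: [-3.14, 0.001, 0.338]
wrist_force: [0.4, -0.5, 1.0]
width: 0.0401
finger_force: 0.0
[0.002  0.0025 0.0448] [ 0.54226395 -0.3098062   0.1182919 ] [-3.13962233e+00  1.09984254e-03  3.37977452e-01]
```

To row units: 0.02 m is 4, 0.015 m is 3.

```bash
python3 -m creep '[0.04,0.4,0.5,0,0,0.04,0,0,4,0,0.04,0,0,3,0,0.04,0,0,1.2,0,0.04,0,0,0,0,0.04,0,0,0,0]'
python3 - <<'E'
from h import *
print(rel([.545,-.3115,.0735]))
E
```

```text
time: 15.87
tool_pos: [0.5458, -0.3135, 0.0787]
ee_rot: [3.141, -0.0, 0.338]
wrist_force: [-0.3, -0.1, -0.5]
width: 0.0399
finger_force: 0.0
[-0.0001 -0.0022  0.0052]
```

```bash
python3 -m creep '[0.04,0,-0.36,0.4,0,0.04,0,0,0.4,0,0.04,0,0,0.16,0,0.01,0,0,0,0,0.01,0,0,0,0,0.01,0,0,0,0,0.01,0,0,0,0,0.01,0,0,0,0,0.01,0,0,0,0]'; python3 st.py
```

```text
time: 16.62
tool_pos: [0.5448, -0.3118, 0.0733]
ee_rot: [3.142, 0.0, 0.339]
wrist_force: [-1.0, -0.0, -0.8]
width: 0.0103
finger_force: 0.0
[ 0.5448 -0.3118  0.0733] [-0.9612 -0.0231 -0.7672] [0.0264 0.0126 0.0159] [3.1415 0.     0.3388] 0.010335175304511795
```

The fingers closed on nothing, so I'll look before doing anything else.

```bash
python3 - <<'E'
from h import *
s=snapshot("side");w=snapshot("wrist")
p=proj(s,[[.545,-.3115,.08]])[0].astype(int)
cv2.imwrite("pics/f1.png",np.hstack([crop(s["color"],p[0]-50,p[1]-50,100,100,4),crop(w["color"],220,140,200,200,2)]))
E
```

```text
(no output)
```

View pics/f1.png

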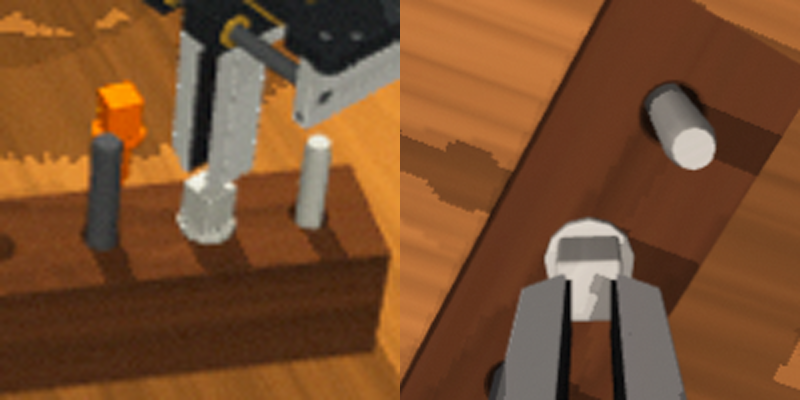

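The view shows the head still in place at wrist (315,285). The closed fingertips are over its top face, though the pose reads lower than that. I'll check with numbers.

```bash
python3 - <<'E'
from h import *
np.set_printoptions(precision=3,suppress=True)
s=snapshot("side");w=snapshot("wrist");o=get_obs();tp=o["tool_pos"];print(tp,o["joint_positions"],o["width"],o["wrist_force"])
P=[list(tp),[.545,-.3115,.092],[.545,-.3115,.070],[.545,-.3115,.0733]]
print("w",proj(w,P));print("s",proj(s,P));
E=np.array(w["extrinsics"]);c=-E[:3,:3].T@E[:3,3];print("cam",c,"axis",E[2,:3])
q=proj(s,[[.545,-.3115,.08]])[0].astype(int);print("side crop origin",q-50)
E
```

```text
[ 0.545 -0.312  0.073] [-0.61   0.299  1.332 -0.     1.51   0.622] 0.009513726056783712 [ 0.486 -0.392  1.146]
w [[315.806 273.491]
 [315.476 285.733]
 [315.429 271.079]
 [315.436 273.1  ]]
s [[377.613 323.034]
 [378.395 315.436]
 [377.501 324.207]
 [377.634 322.905]]
cam [ 0.621 -0.284  0.28 ] axis [-0.264 -0.094 -0.96 ]
side crop origin [327 270]
```

Both cameras put the visible fingertips about 20 mm above the reported TCP. The drift grip simply happened to be high on its handle. I'll open, go about 15 mm lower while watching the force, and close again.

The rows are not in the units I measure in: shifts go in units of 5 mm. I convert before sending: 0.003 m is 0.6.

```bash
python3 -m creep '[0.04,0,0,0,0,0.04,0,0,0,0,0.04,0,0,0,0,0.04,0,0,0,0,0.04,0,0,0.6,0,0.04,0,0,0.6,0,0.04,0,0,0.6,0,0.04,0,0,0,0]';python3 st.py;python3 -m creep '[0.04,0,0,0.4,0,0.04,0,0,0.4,0,0.04,0,0,0.4,0,0.04,0,0,0,0,0.01,0,0,0,0,0.01,0,0,0,0,0.01,0,0,0,0,0.01,0,0,0,0,0.01,0,0,0,0,0.01,0,0,0,0]'; python3 st.py
```

```text
time: 17.48
tool_pos: [0.5442, -0.3114, 0.063]
ee_rot: [-3.14, 0.001, 0.339]
wrist_force: [0.2, -0.2, 0.4]
width: 0.0399
finger_force: 0.0
[ 0.5442 -0.3114  0.063 ] [ 0.2006 -0.2275  0.4115] [-0.0373  0.0601 -0.0116] [-3.1401  0.0012  0.3388] 0.03986567206371845
time: 18.32
tool_pos: [0.5449, -0.3118, 0.0585]
ee_rot: [3.141, -0.0, 0.339]
wrist_force: [0.5, 0.1, 0.8]
width: 0.0173
finger_force: 30.0
[ 0.5449 -0.3118  0.0585] [0.5024 0.1374 0.8016] [ 0.0439  0.0026 -0.0125] [ 3.1414 -0.0002  0.3389] 0.017281721008532442
```

The head is gripped (17.3 mm, 30 N). I'll lift and carry it to above hole b.

```bash
python3 -m creep '[0.01,0,0,-1,0,0.01,0,0,-4,0,0.01,0,0,-6,0,0.01,0,0,-6,0,0.01,0,0,-3,0,0.01,0,0,0,0]' && python3 -m creep '[0.01,0.32,-3,0,0,0.01,0.64,-6,0,0,0.01,0.64,-6,0,0,0.01,0.64,-6,0,0,0.01,0.64,-6,0,0,0.01,0.64,-6,0,0,0.01,0.64,-6,0,0,0.01,0.64,-6,0,0,0.01,0.64,-6,0,0,0.01,0.64,-6,0,0,0.01,0.64,-6,0,0,0.01,0.64,-6,0,0,0.01,0.32,-3,0,0,0.01,0,0,0,0,0.01,0,0,0,0,0.01,0,0,0,0]'
python3 - <<'E'
from h import *
print(rel([.4612,.0403,.1145]),get_obs()["tool_pos"])
E
```

```text
time: 18.82
tool_pos: [0.547, -0.3133, 0.1643]
ee_rot: [3.133, -0.006, 0.339]
wrist_force: [0.3, 0.2, -0.8]
width: 0.0178
finger_force: 30.0
time: 20.15
tool_pos: [0.4611, 0.0399, 0.1573]
ee_rot: [3.141, 0.002, 0.338]
wrist_force: [-0.6, -0.7, 0.0]
width: 0.0177
finger_force: 30.0
[ 0.0002 -0.0004  0.0428] [0.46109608 0.03988748 0.15730864]
```

```bash
python3 -m creep '[0.01,0,-0.08,3,0,0.01,0,0,3,0,0.01,0,0,1.8,0,0.01,0,0,0.6,0,0.01,0,0,0,0,0.01,0,0,0,0]'>/dev/null; python3 st.py; python3 -m creep '[0.01,0,0,0.4,0,0.01,0,0,0.4,0,0.01,0,0,0.2,0,0.01,0,0,0.2,0,0.01,0,0,0.2,0,0.01,0,0,0,0]'>/dev/null; python3 st.py; python3 -m creep '[0.01,0,0,0.2,0,0.01,0,0,0.2,0,0.01,0,0,0.2,0,0.01,0,0,0.2,0,0.01,0,0,0,0]'>/dev/null; python3 st.py
```

```text
[0.4616 0.0404 0.1165] [-0.9017  0.5566 -1.1515] [-0.0277 -0.0499  0.0086] [ 3.1413 -0.0002  0.3379] 0.017691672798591154
[0.4611 0.0409 0.1091] [ 0.6483 -0.0647 -1.8631] [-0.012  -0.0145 -0.0276] [3.1416 0.0003 0.3389] 0.017633917705053327
[0.4611 0.0409 0.1049] [ 0.5645 -0.3814 -0.8568] [ 0.0143 -0.0091 -0.0226] [-3.1415  0.0005  0.3388] 0.017696936973917856
```

```bash
for i in 1; do python3 -m creep '[0.01,0,0,0.2,0,0.01,0,0,0.2,0,0.01,0,0,0.2,0,0.01,0,0,0.2,0,0.01,0,0,0,0]'>/dev/null; python3 st.py; python3 -m creep '[0.01,0,0,0.2,0,0.01,0,0,0.2,0,0.01,0,0,0.2,0,0.01,0,0,0.2,0,0.01,0,0,0,0]'>/dev/null; python3 st.py; done
```

```text
[0.4611 0.0409 0.101 ] [-0.8967  0.2209 -1.7789] [ 0.0201  0.0004 -0.0073] [-3.1415  0.0005  0.3388] 0.017516121179467103
[0.4611 0.0409 0.097 ] [ 0.1647 -0.3306 -1.5358] [-0.0024 -0.0171 -0.053 ] [-3.1415  0.0005  0.3388] 0.017740734760044268
```

```bash
python3 -m creep '[0.01,0,0,0.2,0,0.01,0,0,0.2,0,0.01,0,0,0.2,0,0.01,0,0,0,0]'>/dev/null; python3 st.py; python3 -m creep '[0.01,0,0,0.2,0,0.01,0,0,0.2,0,0.01,0,0,0.2,0,0.01,0,0,0,0]'>/dev/null; python3 st.py
```

```text
[0.4611 0.0409 0.094 ] [-0.0153 -1.0601 -0.6096] [ 0.0382 -0.0242  0.0111] [-3.1415  0.0005  0.3388] 0.017584349566317322
[0.4612 0.0405 0.0913] [ 0.4586 -0.9619 -0.1294] [-0.2375  0.1538 -0.0341] [3.1408 0.0005 0.3387] 0.017685114529856823
```

To row units: 0.0004 m is 0.08, 0.001 m is 0.2.

```bash
python3 -m creep '[0.01,-0.02,0.08,0.2,0,0.01,0,0,0.2,0,0.01,0,0,0.2,0,0.01,0,0,0,0]'>/dev/null; python3 st.py; python3 -m creep '[0.01,0,0,0.2,0,0.01,0,0,0.2,0,0.01,0,0,0.2,0,0.01,0,0,0,0]'>/dev/null; python3 st.py
```

```text
[0.4611 0.0403 0.0879] [-1.0267 -1.0294 -1.1637] [-0.3184  0.1645  0.0206] [3.1414 0.0008 0.3387] 0.017857552715171497
[0.4611 0.0403 0.085 ] [-1.7947 -1.9774 -1.4228] [-0.401   0.2152  0.0248] [3.1414 0.0006 0.3388] 0.017632243410295977
```

To row units: 0.001 m is 0.2, -0.0004 m is -0.08.

```bash
python3 -m creep '[0.01,-0.08,0.08,0.2,0,0.01,0,0,0.2,0,0.01,0,0,0.2,0,0.01,0,0,0,0]'>/dev/null; python3 st.py; python3 -m creep '[0.01,0,0,0.2,0,0.01,0,0,0.2,0,0.01,0,0,0.2,0,0.01,0,0,0,0]'>/dev/null; python3 st.py
```

```text
[0.461  0.0401 0.0819] [-0.1854  0.0393 -0.5715] [-0.1518  0.1945 -0.0013] [-3.1413  0.0001  0.3388] 0.017333592750252678
[0.461 0.04  0.079] [-0.9839 -1.2908 -1.4934] [-0.1595  0.1325  0.0101] [-3.1414  0.0002  0.3388] 0.017606470402295533
```

```bash
python3 -m creep '[0.01,0,0,0.2,0,0.01,0,0,0.2,0,0.01,0,0,0.2,0,0.01,0,0,0.2,0,0.01,0,0,0,0]'>/dev/null; python3 st.py; python3 -m creep '[0.01,0,0,0.2,0,0.01,0,0,0.2,0,0.01,0,0,0.2,0,0.01,0,0,0.2,0,0.01,0,0,0,0]'>/dev/null; python3 st.py
```

```text
[0.461  0.04   0.0749] [-1.026  -1.535  -1.3015] [-0.1166  0.1323 -0.0101] [-3.1415  0.0002  0.3387] 0.017619929791302922
[0.461 0.04  0.071] [-1.1525 -0.7399 -0.9043] [-0.169   0.1696 -0.0571] [-3.1416  0.0002  0.3388] 0.017479927311195274
```

To row units: 0.001 m is 0.2.

```bash
python3 -m creep '[0.01,0,0,0.2,0,0.01,0,0,0.2,0,0.01,0,0,0.2,0,0.01,0,0,0,0]'>/dev/null; python3 st.py; python3 -m creep '[0.01,0,0,0.2,0,0.01,0,0,0.2,0,0.01,0,0,0,0]'>/dev/null; python3 st.py
```

```text
[0.461 0.04  0.068] [-0.8203 -0.0984 -0.7573] [-0.1772  0.2086  0.0022] [-3.1416  0.0002  0.3388] 0.01758958663517209
[0.461  0.0399 0.066 ] [-1.1503 -0.7497 -1.2498] [-0.105   0.2008 -0.0118] [3.1416 0.0002 0.3388] 0.017522579708024816
```

```bash
for r in 1; do python3 -m creep '[0.01,0,0,0.2,0,0.01,0,0,0,0]'>/dev/null; python3 st.py; python3 -m creep '[0.01,0,0,0.14,0,0.01,0,0,0,0]'>/dev/null; python3 st.py;  python3 -m creep '[0.01,0,0,0.14,0,0.01,0,0,0,0]'>/dev/null; python3 st.py; done
```

```text
[0.461  0.04   0.0651] [-0.2322 -0.4214 -0.1481] [-0.2075  0.1697 -0.0307] [3.1416 0.0002 0.3387] 0.017352701095269405
[0.461  0.04   0.0645] [-0.1707 -0.8004 -0.4633] [-0.1472  0.1796 -0.0355] [3.1415 0.0001 0.3388] 0.017431178672378932
[0.4611 0.04   0.0644] [-2.2762 -0.6355  2.873 ] [-0.1713  0.5432  0.0128] [ 3.1414 -0.0001  0.3388] 0.0174150016109086
```

To row units: 0.0007 m is 0.14.

```bash
python3 -m creep '[0.01,0,0,0.14,0,0.01,0,0,0.14,0,0.01,0,0,0,0]'>/dev/null; python3 st.py; python3 -m creep '[0.01,0,0,-0.2,0,0.01,0,0,-0.16,0,0.04,0,0,0,0,0.04,0,0,0,0,0.04,0,0,0,0,0.04,0,0,0,0,0.04,0,0,0,0]'; python3 -m creep '[0.04,0,0,-1,0,0.04,0,0,-2,0,0.04,0,0,-4,0,0.04,0,0,-6,0,0.04,0,0,-6,0,0.04,0,0,-6,0,0.04,0,0,-2,0,0.04,0,0,0,0]'
```

```text
[0.4611 0.04   0.0643] [-5.8673 -0.3079  8.9772] [-0.1195  1.1338 -0.0507] [ 3.1412 -0.0005  0.3389] 0.01759327910817238
time: 27.15
tool_pos: [0.4612, 0.04, 0.0641]
ee_rot: [3.142, -0.0, 0.339]
wrist_force: [-0.5, -0.6, -0.3]
width: 0.0398
finger_force: 0.0
time: 27.82
tool_pos: [0.4632, 0.0399, 0.2035]
ee_rot: [3.138, -0.008, 0.339]
wrist_force: [0.2, 0.0, -0.3]
width: 0.0402
finger_force: 0.0
```

Both are seated and released. I've used up my picture views, so I'll check numerically for the bright head and collar where home height predicts them.

```bash
python3 - <<'E'
from h import *
np.set_printoptions(precision=1,suppress=True)
for n in ("wrist","side"):
    s=snapshot(n);h=cv2.cvtColor(s["color"],cv2.COLOR_BGR2HSV);m=((h[...,1]<60)&(h[...,2]>120)).astype(np.uint8)
    N,_,st,c=cv2.connectedComponentsWithStats(m)
    for nm,lo,hi in(("bolt",[.461,.04,.072],[.461,.04,.098]),("drift",[.4804,.1028,.072],[.4804,.1028,.078])):
        p=proj(s,[lo,hi]);mid=p.mean(0);i=1+np.argmin(np.linalg.norm(c[1:]-mid,axis=1));print(n,nm,p.ravel(),"blob",c[i],st[i])
E
```

```text
wrist bolt [314.2 224.5 314.2 231.6] blob [313.5 226.8] [300 211  28  31 622]
wrist drift [255.8 182.3 254.8 183.2] blob [257.7 181. ] [241 170  29  29 280]
side bolt [285.1 231.6 284.8 222.2] blob [286.1 227.4] [281 221  11  14  95]
side drift [286.1 216.8 286.  214.7] blob [286.  216.8] [282 214  10   6  33]
```

Both match the home heights, so I'm handing in.

```bash
python3 -c "
from bench import *
print(close_job())"
```

```text
the job is handed in; nothing more can be done
None
```

I seated the drift in the end hole and then the bolt in the middle hole, with no reading above about 11 N; both were left standing, clear of the gripper, and the job was handed in at about 28 s.

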